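# Check in the red canister at a dismantling bench

### The arm

A 6-joint arm with a two-finger parallel gripper is mounted at the origin on the work surface. World frame = base frame: x ahead of the robot, y to its left, z up, the work surface at z = 0. Lengths are in mm, angles in rad, forces in N, time in s.
With the tool pointing down it reaches from about 375 to 975 mm from the base axis. Payload 3.8 kg.
Tool frame: the origin (TCP) lies midway between the tips of the shut fingers; the grasp point (between the pads) lies arm.hold_point_z behind it (arm.hold_point_z is the distance from the TCP to the grasp point, in mm); z points along the fingers, y is the line along which they close (so a half turn about z gives the same grasp; the last joint's range is limited). The gripper opens to 88 mm and grips with 3 to 60 N. Pads are 18 mm wide; open, the fingers measure 123 mm over their backs; the gripper's body (75 mm by 187 mm) begins 45 mm behind the grasp point.
Start: joints at [-0.037, 0.264, 1.604, -0, 1.274, -0.037], TCP at [674.995, -0.002, 211.606] pointing down, gripper open.
Joint ranges: [-2.63, 2.63], [-0.94, 2.18], [0.31, 2.57], [-1.31, 4.45], [0, 2.66], [-2.55, 2.55]. Speed limits (rad/s): [2.57, 2.57, 3.14, 3.14, 3.14, 3.14].

### API

Orientations are given as a unit quaternion [x, y, z, w].
In Python, from bench import arm gives the robot as it stands.
- The arm moves only by the tool play_rows, never from a script. Its argument "series" is a list of rows, each a list of 2 entries, a list of its own where there are three numbers: the shift along the tool's x, y, z normalised to -1 to 1, where 1 is 2.5 cm, then the turn about the tool's z normalised to -1 to 1, where 1 is 10 degrees. A call has 1 to 5 rows; each row shifts and turns the commanded pose from where the row before left it, along the tool's axes as they then stand; what a row does not reach is not made up. A row lasts 1/8 s, in which the tool goes at most 62.5 mm and 10.7 degrees, less where a joint would pass 70% of its speed; a pose out of reach is approached as far as the arm can. A call with a number of a shift or a turn outside -1 to 1 is refused whole. A call with a gripper value outside its range is refused whole. "claw" is the closure, from -1 (fully open) to 1 (shut), set as the call begins (left out, the last holds). The fingers move at their own pace and stop on an object; the grip force is fixed at half the most. Time passes only in rows, so rows that do not move let the fingers close. It gives the time, the measured TCP pose, the force, the opening and the grip force at its end, in the units of the state.
- arm.get_obs(): the state, without advancing time (a new reading comes with each control period).
- arm.snapshot(name): name is "scene" or "side" or "wrist"; returns a dict with "img" (384x512x3 uint8, blue, green, red), "depth" (384x512 float32, mm along the optical axis (not along the pixel's ray), 0 where there is no reading), "camera_matrix" (3x3 intrinsics, pixels), "R" (3x3) and "t" (3): a world point X has camera coordinates R X + t; the wrist camera has in their place "tool_from_camera" (4x4, takes a point from camera to tool coordinates, whose origin is the TCP and whose axes are the flange's). Camera axes: x right, y down, z forward; pixel columns grow to the right and rows downward; lengths in mm; the calibration is good to about 2 mm. The wrist camera is an equidistant fisheye: a pixel r from the principal point sees the ray r / f radians off the axis. A picture is of the moment at which its call begins: read the wrist's pose just before it.
- arm.job_done(): hands the job in; it is judged then, once.
Trained networks look in the newest picture that a camera, given by its name, has taken for a name from the list of things; names that differ only in an ending like _2 or _b are one class to them, and where a whole thing is asked for, a point or a joint stands for the part that bears it (a point fixed in the world has none). Each returns a list of dicts, best first, with "score" (0 to 1); they miss things now and then, are a little off and sometimes report something else, mostly with a low value. They report only what shows in the picture. A call takes as long as a camera call. They do not tell look-alikes from the thing itself.
- arm.boxes_of(thing, camera): "centre" ([column, row] in pixels, amid what is visible of it).
The state is a dict: "t": time; "q": joint angles; "qvel": joint speeds; "joint_torque": joint torques, N m; "position": TCP position; "ee_rot": TCP orientation; "contact_force": force on the tool from outside, world axes, zero at the start; "torque": the same for the moment, N m; "opening": finger opening in mm; "grip_force": force on a finger pad.
Only numpy, scipy, OpenCV 4.12 (cv2) and the standard library are available. Lean on these libraries where they do the work, as an engineer would, in place of code of your own. Each camera call takes 0.05 s, during which the arm holds its last target. There are 200 camera calls.

### The job

Unhook the red-lidded canister from the blue rail and press it upright onto the middle of the check-in station's sprung yellow pad until the pad is fully down, holding it down for about a second so that it registers. Then stand it upright in the free space of the green tray, setting it down rather than dropping it, and let go. Leave the other canisters and the hard drive where they are.

Things in the scene. Friction and masses are not known exactly. Their poses are not given: they have to be found in the camera images.
- red_can: aluminium canister with red lid and red band near its base, closed, rigid, about 0.26 kg, hung upright on the rail at first, underside 35 mm above the table. Straight round body, 56 mm diameter, 100 mm high (lid disc to 103 mm), to grasp across its y. Origin: centre of underside, z up. On its +x side a flat steel back plate, 36 mm wide, face at x = 31 mm, z 10 to 86 mm
- red_hook (a point): underside of the strap of the red canister's steel hook, 37 mm to +x of its axis and 82 mm above its underside. The strap is 30 mm wide; a tongue hangs from its end (x 41 to 44 mm) down to z = 58 mm. The hook straddles the rail with a 10 mm gap, so it must rise more than 24 mm to come free and then move off to the rail's -x side
- rail: fixed blue steel plate, 440 mm long along its y, 6 mm thick along its x, upper edge 117 mm above the table, on a foot at each end. Origin on the table below the middle of the plate. Three canisters hang on its -x (robot) side, about 115 to 145 mm apart, in any order
- blue_can: aluminium canister with blue lid and blue band near its base, otherwise the same as the red one, also on the rail; to be left alone
- white_can: aluminium canister with white lid and white band near its base, otherwise the same as the red one, also on the rail; to be left alone
- station: fixed grey check-in station, 160 x 140 mm, 45 mm high, to the left or right of the robot (the tray is on the other side); origin at the centre of its underside; along its +x edge a black display rises to 92 mm above the table. The round yellow pad (84 mm diameter) is on its top, centred 12 mm to -x of the origin
- pad_top (a point): centre of the pad's upper face, moves with the pad; 69 mm above the table when up, 57 mm when fully down
- pad (a joint): how far the pad is pressed down, in m: 0 up, 0.012 fully down on its stop. A preloaded spring: starts to sink under about 4 to 5 N, needs about 13 N (canister weight included) to be fully down, and pushes back up when let go; it does not latch
- tray: fixed green tray, 220 mm along its x, 130 mm along its y, walls 5 mm thick and 30 mm high, inner floor 5 mm above the table. Origin at the centre of its underside. A black-lidded canister stands in the +x half
- tray_free (a point): on the tray's inner floor, middle of the free (-x) half, about 100 mm from the black canister
- black_can: aluminium canister with black lid and black band near its base, otherwise the same as the red one, standing in the tray's +x half; to be left alone
- drive: loose hard drive, 147 x 101 x 26 mm, lying flat on the table between the station and the tray; origin at the centre of its underside; to be left alone
There are look-alikes about, which are no part of the job. What is shaped like the red_can but turquoise is not meant.

How it is judged:
By the outcome, as a careful person would: the job done as asked, in the order asked, and still so for the second after the job is handed in, with the robot touching nothing.
It also fails if it takes over 64 s, if anything falls off the work surface, if the arm or the gripper's body presses on something with over 40 N, if the wrist force passes 120 N, or if a joint passes its speed limit or range.

## Working session

There is one attempt and no reset: what is moved stays moved. The work goes in short steps, Python scripts to look and compute and a tool call to move; the robot and the scene stay as the last step left them, time stands still between calls to the robot, and variables do not carry over. Pictures are saved under pics/ and viewed, at most 10 in all, crops included, and the job is handed in when it is done.

Besides the shell and the picture viewer there is one more tool, called in YAML: its name, and indented under it one key for each argument. play_rows: Moves the arm, as the interface text tells. Its arguments: {"type":"object","properties":{"series":{"type":"array","items":{"type":"array"}},"claw":{"type":"number"}},"required":["series"]}

```bash
mkdir -p pics
python3 - <<'E'
from bench import arm
import cv2,numpy as np,pickle
print(arm.get_obs(), arm.hold_point_z)
S={}
for n in ["scene","side","wrist"]:
    o=arm.get_obs(); s=arm.snapshot(n); s['obs']=o; S[n]=s
    cv2.imwrite(f"pics/{n}0.png",s["img"])
    for th in ["red_can","red_hook","rail","station","pad_top","tray","black_can","drive"]:
        print(n,th,[(np.round(d["centre"]).tolist(),round(d["score"],2)) for d in arm.boxes_of(th,n)][:5])
pickle.dump(S,open("s0.pkl","wb"))
cv2.imwrite("pics/both0.png",cv2.resize(np.hstack([S["scene"]["img"],S["side"]["img"]]),(800,300)))
E
```

```text
{'t': 0.0, 'q': array([-3.68873760e-02,  2.64736533e-01,  1.60536123e+00, -6.13799322e-06,
        1.27371315e+00, -3.69696472e-02]), 'qvel': array([-0.00057944, -0.00049308,  0.00038172, -0.00093749,  0.00043594,
       -0.00062657]), 'joint_torque': array([-9.59501231e-04, -5.02113855e+01, -3.56871557e+01,  7.25938403e-02,
        2.92220683e-02, -1.93505334e-04]), 'position': array([6.74227773e+02, 3.30126616e-02, 2.10306176e+02]), 'ee_rot': array([ 0.70707662,  0.70713607, -0.00075693, -0.0008107 ]), 'contact_force': array([-0.48660155, -0.2659043 ,  0.08265115]), 'torque': array([0.01031705, 0.0095029 , 0.03841033]), 'grip_force': 0.0, 'opening': 88.25844571351853} 18.700000000000003
scene red_can [([261.0, 205.0], 0.93), ([408.0, 210.0], 0.71), ([131.0, 213.0], 0.23)]
scene red_hook [([262.0, 206.0], 0.59), ([409.0, 208.0], 0.57), ([340.0, 147.0], 0.57), ([234.0, 184.0], 0.28)]
scene rail [([254.0, 237.0], 0.65), ([330.0, 196.0], 0.47)]
scene station [([348.0, 169.0], 0.69)]
scene pad_top [([344.0, 150.0], 0.74)]
scene tray [([147.0, 208.0], 0.76)]
scene black_can [([135.0, 212.0], 0.72)]
scene drive [([235.0, 182.0], 0.76)]
side red_can [([223.0, 188.0], 0.88), ([94.0, 262.0], 0.85)]
side red_hook [([94.0, 260.0], 0.95), ([229.0, 186.0], 0.57)]
side rail [([150.0, 208.0], 0.58)]
side station [([186.0, 312.0], 0.96), ([303.0, 254.0], 0.35)]
side pad_top [([191.0, 300.0], 0.72)]
side tray [([352.0, 205.0], 0.63)]
side black_can [([326.0, 177.0], 0.79)]
side drive [([307.0, 254.0], 0.98)]
wrist red_can [([203.0, 181.0], 0.93)]
wrist red_hook [([198.0, 176.0], 0.92)]
wrist rail [([240.0, 138.0], 0.81)]
wrist station [([95.0, 22.0], 0.96), ([68.0, 2.0], 0.39)]
wrist pad_top [([66.0, 3.0], 0.63)]
wrist tray [([169.0, 321.0], 0.62)]
wrist black_can [([152.0, 322.0], 0.63)]
wrist drive [([239.0, 138.0], 0.73), ([200.0, 266.0], 0.64)]
```

View pics/scene0.png

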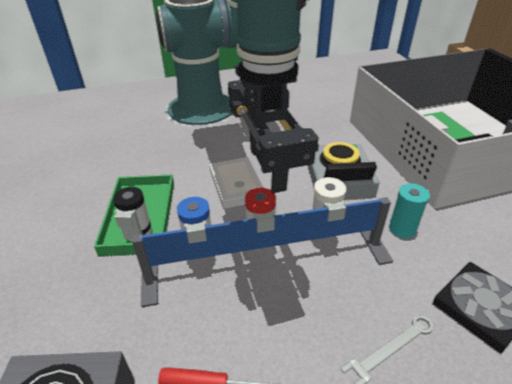

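View pics/side0.png

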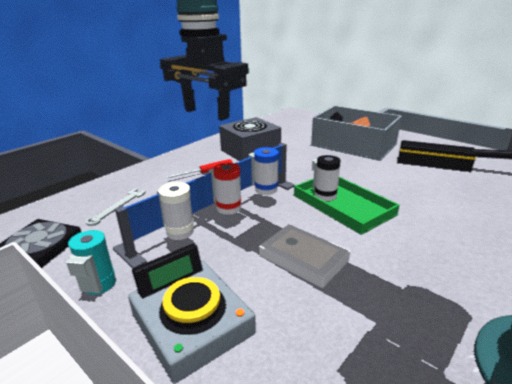

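Candidates: scene has red lid (261,205), blue (194,212), white (330,190), black (129,200) and turquoise look-alike (408,210). Side has red (227,188), white (176,210), blue (265,170), black (326,177) and turquoise (92,262). I choose red: scene (261,205), side (227,188), hung mid-rail. Station is on the robot's left (+y) and the tray on its right.

```bash
cat > h.py <<'E'
import numpy as np,cv2
def cloud(s):
    K=s["camera_matrix"];d=s["depth"];v,u=np.mgrid[:d.shape[0],:d.shape[1]]
    P=np.stack([(u-K[0,2])/K[0,0]*d,(v-K[1,2])/K[1,1]*d,d],-1)
    return (P-s["t"])@s["R"], d>0
def hsv(s): return cv2.cvtColor(s["img"],cv2.COLOR_BGR2HSV)
COL={"red":((0,6),(174,180)),"blue":((100,118),),"green":((50,75),),"yellow":((22,32),),"turq":((80,96),)}
def mask(s,c,smin=130,vmin=50):
    h=hsv(s);m=np.zeros(h.shape[:2],bool)
    for a,b in COL[c]: m|=(h[...,0]>=a)&(h[...,0]<=b)
    return m&(h[...,1]>smin)&(h[...,2]>vmin)
E
python3 - <<'E'
import pickle,cv2,numpy as np
from h import *
S=pickle.load(open("s0.pkl","rb"))
def desc(n,P):
    print(n,len(P), "med",np.round(np.median(P,0)),"lo",np.round(np.percentile(P,2,0)),"hi",np.round(np.percentile(P,98,0)))
    return P
for n in ["scene","side"]:
    s=S[n];P,ok=cloud(s)
    def sel(c,x0,x1,y0,y1,z0=-20,z1=300,**k):
        m=mask(s,c,**k)&ok
        Q=P[m]; return Q[(Q[:,2]>z0)&(Q[:,2]<z1)&(Q[:,0]>x0)&(Q[:,0]<x1)&(Q[:,1]>y0)&(Q[:,1]<y1)]
    r=desc(n+" red",sel("red",300,1000,-300,300,20))
    t=r[r[:,2]>128]; 
    if len(t): desc("  lid",t); c,rad=cv2.minEnclosingCircle(t[:,:2].astype(np.float32)); print("  circ",c,rad)
    b=desc(n+" blue rail",sel("blue",300,1100,-400,400,40,125))
    y=desc(n+" yellow",sel("yellow",200,900,-500,500,40,100)); 
    if len(y): print("  circ",cv2.minEnclosingCircle(y[:,:2].astype(np.float32)))
    g=desc(n+" green",sel("green",300,1000,-500,-50,-10,60))
    print("  rect",cv2.minAreaRect(g[:,:2].astype(np.float32)))
    gr=g[g[:,2]>22]; print("  rimrect",len(gr),cv2.minAreaRect(gr[:,:2].astype(np.float32)))
    # rail line fit
    t=b[(b[:,2]>60)&(b[:,2]<125)]
    print("  rail fit",cv2.fitLine(t[:,:2].astype(np.float32),cv2.DIST_HUBER,0,.01,.01).ravel())
    im=s["img"]
big=[cv2.resize(S["scene"]["img"][165:245,210:310],(400,320),interpolation=2),cv2.resize(S["side"]["img"][140:240,165:290],(400,320),interpolation=2)]
cv2.imwrite("pics/crop1.png",np.hstack(big))
E
```

```text
scene red 1435 med [ 832. -139.   26.] lo [ 599. -209.   21.] hi [861.  26. 137.]
  lid 492 med [628.   4. 136.] lo [595. -19. 129.] hi [647.  29. 137.]
  circ (660.9058837890625, 2.9392471313476562) 69.52490997314453
scene blue rail 5848 med [654. -18.  80.] lo [ 638. -199.   47.] hi [674. 210. 118.]
scene yellow 366 med [462. 248.  69.] lo [413. 220.  47.] hi [488. 296.  71.]
  circ ((463.9599609375, 246.3806915283203), 58.708473205566406)
scene green 2395 med [ 450. -205.    7.] lo [ 339. -300.    4.] hi [ 559. -146.   30.]
  rect ((454.9895935058594, -218.847412109375), (127.70484924316406, 221.52725219726562), 76.45921325683594)
  rimrect 579 ((454.9388732910156, -218.83518981933594), (127.70484924316406, 221.42291259765625), 76.45921325683594)
  rail fit [ 8.7049991e-02  9.9620396e-01  6.5504523e+02 -5.4623661e+00]
side red 546 med [610.  16. 127.] lo [ 590. -195.   21.] hi [852.  34. 136.]
  lid 260 med [610.  14. 134.] lo [590. -17. 129.] hi [643.  34. 136.]
  circ (616.7647094726562, 6.221628665924072) 29.3763484954834
side blue rail 2315 med [656.  75.  82.] lo [ 584. -200.   46.] hi [669. 217. 120.]
side yellow 1275 med [432. 270.  68.] lo [404. 222.  47.] hi [502. 300.  70.]
  circ ((455.9027099609375, 251.3369903564453), 55.7891731262207)
side green 2743 med [ 423. -215.    9.] lo [ 338. -292.    2.] hi [ 562. -136.   29.]
  rect ((451.4114990234375, -220.02505493164062), (133.0717315673828, 219.84747314453125), 76.70293426513672)
  rimrect 597 ((451.3515319824219, -219.93283081054688), (132.31517028808594, 219.83885192871094), 76.62755584716797)
  rail fit [8.7613240e-02 9.9615455e-01 6.5743005e+02 9.1436111e+01]
```

View pics/crop1.png

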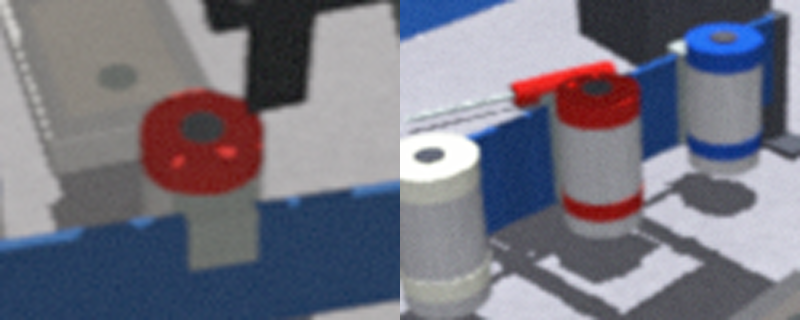

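View pics/wrist0.png

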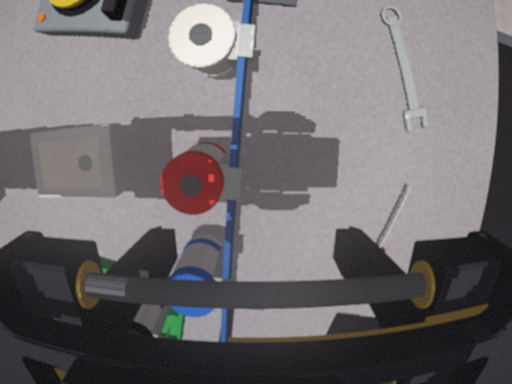

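The crop shows the red lid and red band at scene (261,205), hooked over the rail, so the choice is confirmed. In the wrist picture red is at (193,183), with white and blue beside it. I'll turn the tool 95° so the fingers close along the rail.

play_rows:
  series:
    - [[0, 0, 0], 1]
    - [[0, 0, 0], 1]
    - [[0, 0, 0], 1]
    - [[0, 0, 0], 1]
    - [[0, 0, 0], 1]
  claw: -1

```text
t: 1.98
position: [675.0, 0.0, 211.6]
ee_rot: [0.941, 0.339, -0.0, -0.0]
contact_force: [-1.4, 0.7, 0.5]
opening: 88.3
grip_force: 0.0
```

play_rows:
  series:
    - [[0, 0, 0], 1]
    - [[0, 0, 0], 1]
    - [[0, 0, 0], 1]
    - [[0, 0, 0], 1]
    - [[0, 0, 0], 0.5]

```text
t: 2.6
position: [675.0, -0.0, 211.6]
ee_rot: [0.999, -0.045, -0.0, -0.0]
contact_force: [-0.7, -0.7, 0.3]
opening: 88.1
grip_force: 0.0
```

Run:
```python
import pickle,cv2,numpy as np
from h import *
from bench import arm
from scipy.optimize import least_squares
S=pickle.load(open("s0.pkl","rb"))
def fit(P,r):
    f=lambda c: np.hypot(P[:,0]-c[0],P[:,1]-c[1])-r
    return least_squares(f,np.median(P[:,:2],0),loss="soft_l1",f_scale=1.5).x
s=arm.snapshot("wrist");o=arm.get_obs()
S2={n:arm.snapshot(n) for n in ["scene","side"]}
for src,lab in ((S,"before"),(S2,"after")):
  for n in ["scene","side"]:
    P,ok=cloud(src[n])
    m=mask(src[n],"red",vmin=30)&ok&(np.abs(P[...,0]-617)<45)&(np.abs(P[...,1]-6)<45)&(P[...,2]>110)
    Q=P[m];top=Q[Q[:,2]>133];side=Q[Q[:,2]<131]
    print(lab,n,"red top",len(top),"z",np.median(top[:,2]) if len(top) else 0,"bbox",np.round([top.min(0),top.max(0)]).tolist(),"hullc",cv2.minEnclosingCircle(top[:,:2].astype(np.float32)), "sidefit",len(side),fit(side,28) if len(side)>10 else 0)
    m=mask(src[n],"yellow",vmin=60)&ok&(P[...,2]>64)&(P[...,2]<74)&(P[...,1]>150)
    Q=P[m]; print("  pad",len(Q),np.median(Q[:,2]),cv2.minEnclosingCircle(Q[:,:2].astype(np.float32)),cv2.fitEllipse(Q[cv2.convexHull(Q[:,:2].astype(np.float32),returnPoints=False).ravel()][:,:2].astype(np.float32)))
    # black can: points 95..112 z in tray region
    m=ok&(np.hypot(P[...,0]-502,P[...,1]+231)<60)&(P[...,2]>103)&(P[...,2]<115);Q=P[m]
    print("  black",len(Q),np.median(Q,0).round() if len(Q) else 0,cv2.minEnclosingCircle(Q[:,:2].astype(np.float32)) if len(Q) else 0)
print(o["position"],o["ee_rot"],o["q"])
print(s["tool_from_camera"],s["camera_matrix"])
```

```text
before scene red top 432 z 135.72338631740763 bbox [[591.0, -21.0, 133.0], [647.0, 32.0, 138.0]] hullc ((619.6359252929688, 7.197586536407471), 28.286483764648438) sidefit 104 [664.545291   -12.94611329]
  pad 318 69.11241238583051 ((448.6972961425781, 259.7410583496094), 41.144500732421875) ((449.31085205078125, 259.1385803222656), (79.18450164794922, 80.66205596923828), 149.43455505371094)
  black 473 [ 509. -226.  106.] ((507.1606750488281, -225.83349609375), 29.232101440429688)
before side red top 206 z 134.62317103904672 bbox [[590.0, -19.0, 133.0], [645.0, 34.0, 137.0]] hullc ((617.52490234375, 6.35038948059082), 28.737590789794922) sidefit 122 [586.29979096  44.52798582]
  pad 1076 68.37754248248662 ((445.0006103515625, 259.4800109863281), 42.46342468261719) ((444.82464599609375, 260.3406982421875), (82.32987976074219, 83.74960327148438), 87.35258483886719)
  black 189 [ 503. -224.  105.] ((505.1933898925781, -225.8505096435547), 29.356698989868164)
after scene red top 452 z 135.61440432907307 bbox [[590.0, -21.0, 133.0], [648.0, 33.0, 138.0]] hullc ((619.2925415039062, 6.7318
[... 755 characters left out ...]
ck 190 [ 504. -223.  105.] ((504.7016906738281, -225.19871520996094), 29.456253051757812)
[ 6.74981377e+02 -1.48273368e-02  2.11600542e+02] [ 9.98923715e-01 -4.63833006e-02 -3.01969899e-05 -2.27685660e-06] [-3.69230376e-02  2.63914371e-01  1.60399165e+00  5.36062060e-06
  1.27374698e+00  1.62667162e+00]
[[ 1.36374134e-04 -9.59615483e-01 -2.81314957e-01  7.26287109e+01]
 [ 9.99999619e-01  3.73409876e-04 -7.88994014e-04 -1.80976431e+00]
 [ 8.62176655e-04 -2.81314743e-01  9.59615169e-01 -1.73691536e+02]
 [ 0.00000000e+00  0.00000000e+00  0.00000000e+00  1.00000000e+00]] [[297.31863964   0.         254.84989624]
 [  0.         297.31863964 192.11556388]
 [  0.           0.           1.        ]]
```

Red axis is about (618.5, 6.7) and the lid top about 136–138. Pad centre is (447, 260, z 69) and the black can is at (506, -226). Move over the red can, then descend.

play_rows:
  series:
    - [[-0.76, -0.06, 0], 0]
    - [[-0.76, 0, 0], 0]
    - [[-0.76, 0, 0], 0]
    - [[0, 0, 0.8], 0]
    - [[0, 0, 0.8], 0]

```text
t: 3.38
position: [618.6, 6.4, 170.2]
ee_rot: [0.999, -0.043, 0.0, 0.0]
contact_force: [0.8, -0.0, 0.0]
opening: 88.3
grip_force: 0.0
```

Run:
```python
from bench import arm
import cv2,numpy as np
a=arm.get_obs();print(a["position"],a["contact_force"])
s=arm.snapshot("wrist");o=arm.get_obs()
c=arm.snapshot("side")
cv2.imwrite("pics/pre.png",np.hstack([s["img"],c["img"]])[:, :,:] if 0 else cv2.resize(np.hstack([s["img"],c["img"]]),(800,300)))
```

```text
[618.59314938   6.40895214 170.21201358] [ 0.84355614 -0.02784413  0.00204371]
```

View pics/pre.png

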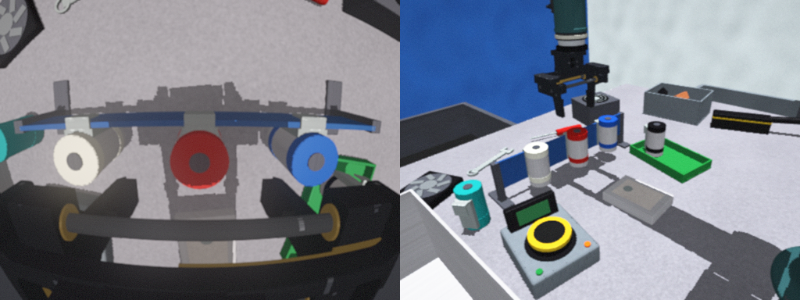

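The wrist picture has the red lid centred (column 199 of 400) between the fingers, with clearance to white (78) and blue (313). Descend to grasp height and close.

play_rows:
  series:
    - [[0, 0, 0.66], 0]
    - [[0, 0, 0.66], 0]
    - [[0, 0, 0.66], 0]
    - [[0, 0, 0.66], 0]
    - [[0, 0, 0.66], 0]

```text
t: 4.1
position: [618.2, 6.5, 87.9]
ee_rot: [0.999, -0.044, -0.0, -0.0]
contact_force: [-0.9, -0.5, 0.1]
opening: 88.4
grip_force: 0.0
```

play_rows:
  series:
    - [[0, 0, 0], 0]
    - [[0, 0, 0], 0]
    - [[0, 0, 0], 0]
    - [[0, 0, 0], 0]
    - [[0, 0, 0], 0]
  claw: 1

```text
t: 4.72
position: [619.1, 6.4, 90.1]
ee_rot: [0.999, -0.044, 0.001, 0.0]
contact_force: [-0.1, -0.9, 2.9]
opening: 55.0
grip_force: 30.0
```

play_rows:
  series:
    - [[0, 0, 0], 0]
    - [[0, 0, -0.2], 0]
    - [[0, 0, -0.3], 0]
    - [[0, 0, -0.4], 0]
    - [[0, 0, -0.4], 0]

```text
t: 5.35
position: [618.3, 6.5, 122.3]
ee_rot: [0.999, -0.044, -0.0, -0.0]
contact_force: [-0.3, -0.2, -1.9]
opening: 54.9
grip_force: 30.0
```

play_rows:
  series:
    - [[0, 0, -0.5], 0]
    - [[0, 0, 0], 0]

```text
t: 5.6
position: [619.5, 6.5, 136.1]
ee_rot: [0.999, -0.044, 0.001, -0.0]
contact_force: [0.0, -0.2, -2.6]
opening: 54.6
grip_force: 30.0
```

Run:
```python
from bench import arm
import cv2,numpy as np
from h import *
a=arm.get_obs();print(a["position"],a["contact_force"],a["opening"])
I=[]
for n in ("scene","side"):
    s=arm.snapshot(n);P,ok=cloud(s);I.append(s["img"])
    m=mask(s,"red",vmin=30)&ok&(np.abs(P[...,0]-617)<45)&(np.abs(P[...,1]-6)<45)&(P[...,2]>30)
    Q=P[m];print(n,len(Q),np.percentile(Q[:,2],[2,50,98]),[ (z,int(((Q[:,2]>z)&(Q[:,2]<=z+10)).sum())) for z in range(40,200,10)])
cv2.imwrite("pics/lift.png",np.hstack([cv2.resize(I[0][130:280,180:380],(400,300)),cv2.resize(I[1][80:230,130:330],(400,300))]))
```

```text
[619.45072377   6.46964787 136.08939471] [ 0.02037267 -0.17391042 -2.60979586] 54.614262869331135
scene 641 [167.0940312  181.28432071 183.53212565] [(40, 0), (50, 0), (60, 0), (70, 0), (80, 0), (90, 3), (100, 7), (110, 0), (120, 0), (130, 0), (140, 0), (150, 0), (160, 32), (170, 150), (180, 442), (190, 5)]
side 449 [ 94.86208782 174.84958051 181.09689774] [(40, 0), (50, 0), (60, 0), (70, 0), (80, 0), (90, 54), (100, 69), (110, 0), (120, 0), (130, 1), (140, 0), (150, 0), (160, 51), (170, 227), (180, 44), (190, 3)]
```

View pics/lift.png

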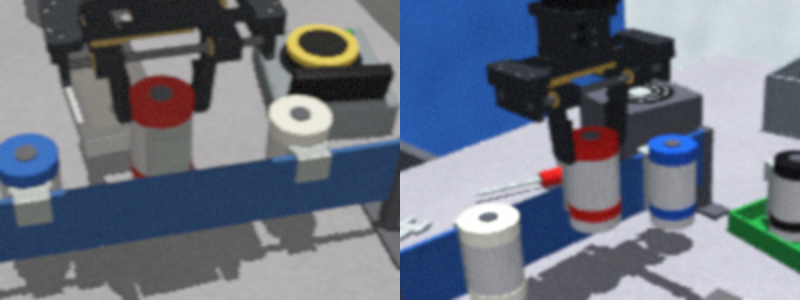

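The hook is off and hanging clear above the rail; lid top rose about 46 mm, so the underside is about 81. Both neighbours are still in place. Move off to -x while rising, then go over to the station.

play_rows:
  series:
    - [[-0.8, 0, -0.25], 0]
    - [[-1, 0, -0.25], 0]
    - [[-1, 0, -0.25], 0]
    - [[-1, 0, -0.25], 0]
    - [[-0.2, 0, 0], 0]

```text
t: 6.32
position: [517.5, 15.3, 159.0]
ee_rot: [0.999, -0.044, -0.0, -0.0]
contact_force: [1.1, -0.5, -2.1]
opening: 55.3
grip_force: 30.0
```

play_rows:
  series:
    - [[-0.38, -0.95, 0], 0]
    - [[-0.38, -0.95, 0], 0]
    - [[-0.38, -0.95, 0], 0]
    - [[-0.38, -0.95, 0], 0]
    - [[-0.38, -0.95, 0], 0]

```text
t: 6.95
position: [482.1, 138.5, 158.6]
ee_rot: [0.999, -0.044, 0.0, -0.0]
contact_force: [0.2, -0.4, -2.4]
opening: 55.1
grip_force: 30.0
```

play_rows:
  series:
    - [[-0.38, -0.95, 0], 0]
    - [[-0.38, -0.95, 0], 0]
    - [[-0.38, -0.95, 0], 0]
    - [[-0.38, -0.95, 0], 0]
    - [[-0.38, -0.95, 0], 0]

```text
t: 7.58
position: [445.1, 261.0, 158.6]
ee_rot: [0.999, -0.044, 0.0, 0.0]
contact_force: [0.7, -0.0, -2.8]
opening: 54.9
grip_force: 30.0
```

play_rows:
  series:
    - [[0, 0, 0], 0]
    - [[0, 0, 0], 0]

```text
t: 7.82
position: [445.0, 259.8, 158.7]
ee_rot: [0.999, -0.043, -0.0, 0.0]
contact_force: [-0.7, -0.2, -3.2]
opening: 55.0
grip_force: 30.0
```

Run:
```python
from bench import arm
import cv2,numpy as np
from h import *
a=arm.get_obs();print(a["position"],a["ee_rot"],a["contact_force"],a["opening"])
I=[]
for n in ("scene","side"):
    s=arm.snapshot(n);P,ok=cloud(s);I.append(s["img"])
    m=mask(s,"red",vmin=30)&ok&(np.hypot(P[...,0]-447,P[...,1]-260)<60)&(P[...,2]>90)
    Q=P[m];t=Q[Q[:,2]>np.percentile(Q[:,2],90)-3];print(n,len(Q),np.percentile(Q[:,2],[2,50,95]),cv2.minEnclosingCircle(t[:,:2].astype(np.float32)))
    m=mask(s,"yellow",vmin=60)&ok&(P[...,2]>64)&(P[...,2]<74)&(P[...,1]>150)
    Q=P[m];print("pad",len(Q),np.median(Q[:,2]),cv2.minEnclosingCircle(Q[:,:2].astype(np.float32)))
cv2.imwrite("pics/over.png",np.hstack([cv2.resize(I[0][70:220,260:460],(400,300)),cv2.resize(I[1][150:384,80:392],(400,300))]))
```

```text
[445.04864352 259.75067094 158.67245709] [ 9.99057408e-01 -4.34067332e-02 -1.07614990e-04  3.73616547e-04] [-0.71109437 -0.16956627 -3.18920686] 55.0390521236194
scene 362 [120.65255175 203.31111355 205.3543277 ] ((445.3077392578125, 259.44842529296875), 30.971805572509766)
pad 291 68.95422537483539 ((448.78106689453125, 258.95477294921875), 41.11015701293945)
side 1325 [119.17343185 202.75456152 204.34026544] ((441.80230712890625, 260.5384521484375), 29.816726684570312)
pad 865 68.36586283108932 ((444.17510986328125, 260.25738525390625), 41.84920883178711)
```

View pics/over.png

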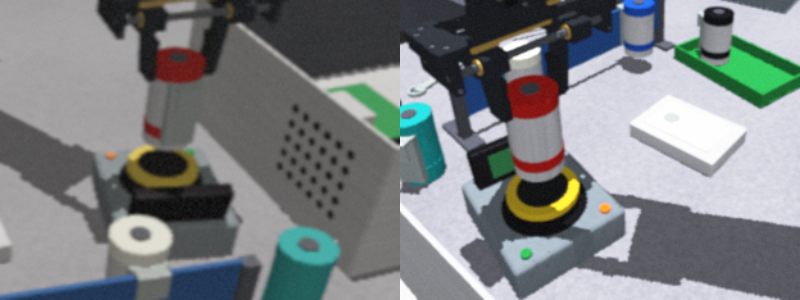

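The can is upright over the pad, about 2.5 mm short in x. I'll check that the grey box beside the station clears the gripper body.

Run:
```python
import pickle
from h import *
S=pickle.load(open("s0.pkl","rb"))
for n in("scene","side"):
    P,ok=cloud(S[n]);Q=P[ok&(P[...,0]>380)&(P[...,0]<520)&(P[...,1]>300)&(P[...,1]<500)]
    for y in range(300,440,20):
        q=Q[(Q[:,1]>=y)&(Q[:,1]<y+20)];print(n,y,len(q),np.percentile(q[:,2],98).round() if len(q) else 0)
```

```text
scene 300 53 67.0
scene 320 92 49.0
scene 340 83 3.0
scene 360 199 2.0
scene 380 264 2.0
scene 400 2616 170.0
scene 420 0 0
side 300 1544 61.0
side 320 1806 46.0
side 340 919 36.0
side 360 0 0
side 380 0 0
side 400 3075 170.0
side 420 193 5.0
```

Box wall is at y ≥ 400, body reaches about 353, so it clears. Descend.

play_rows:
  series:
    - [[0.1, 0, 0.3], 0]
    - [[0, 0, 0.4], 0]
    - [[0, 0, 0.4], 0]
    - [[0, 0, 0.16], 0]
    - [[0, 0, 0.1], 0]

```text
t: 8.55
position: [447.0, 259.7, 124.6]
ee_rot: [0.999, -0.044, -0.0, 0.0]
contact_force: [-0.3, 0.3, -2.0]
opening: 55.3
grip_force: 30.0
```

play_rows:
  series:
    - [[0, 0, 0.12], 0]
    - [[0, 0, 0.12], 0]
    - [[0, 0, 0.12], 0]
    - [[0, 0, 0.08], 0]
    - [[0, 0, 0], 0]

```text
t: 9.18
position: [447.9, 259.9, 115.6]
ee_rot: [0.999, -0.044, 0.001, -0.0]
contact_force: [-2.9, -3.2, 8.4]
opening: 55.1
grip_force: 30.0
```

play_rows:
  series:
    - [[0, 0, 0.08], 0]
    - [[0, 0, 0.06], 0]
    - [[0, 0, 0], 0]

```text
t: 9.55
position: [448.0, 259.9, 112.6]
ee_rot: [0.999, -0.044, 0.001, -0.0]
contact_force: [-3.9, -3.0, 10.1]
opening: 55.4
grip_force: 30.0
```

play_rows:
  series:
    - [[0, 0, 0.08], 0]
    - [[0, 0, 0], 0]
    - [[0, 0, 0], 0]

```text
t: 9.93
position: [448.7, 260.0, 112.4]
ee_rot: [0.999, -0.043, 0.001, -0.0]
contact_force: [-6.0, -5.0, 18.3]
opening: 54.8
grip_force: 30.0
```

Force jumped to 18 N without further travel (112.4, predicted 112), so the pad is on its stop. Hold it.

play_rows:
  series:
    - [[0, 0, 0.02], 0]
    - [[0, 0, 0], 0]
    - [[0, 0, 0], 0]
    - [[0, 0, 0], 0]
    - [[0, 0, 0], 0]

```text
t: 10.55
position: [448.8, 260.0, 112.3]
ee_rot: [0.999, -0.043, 0.002, -0.0]
contact_force: [-5.9, -6.8, 21.4]
opening: 54.9
grip_force: 30.0
```

play_rows:
  series:
    - [[0, 0, 0], 0]
    - [[0, 0, 0], 0]
    - [[0, 0, 0], 0]
    - [[0, 0, 0], 0]
    - [[0, 0, 0], 0]

```text
t: 11.18
position: [448.8, 260.0, 112.3]
ee_rot: [0.999, -0.043, 0.002, -0.0]
contact_force: [-6.7, -5.6, 20.3]
opening: 55.6
grip_force: 30.0
```

Run:
```python
from bench import arm
import cv2
from h import *
I=[]
for n in ("scene","side"):
    s=arm.snapshot(n);P,ok=cloud(s);I.append(s["img"])
    m=mask(s,"yellow",vmin=60)&ok&(P[...,2]>48)&(P[...,2]<74)&(np.hypot(P[...,0]-447,P[...,1]-260)<43)
    Q=P[m];print(n,"pad",len(Q),np.percentile(Q[:,2],[10,50,90]),cv2.minEnclosingCircle(Q[:,:2].astype(np.float32)))
    m=mask(s,"red",vmin=30)&ok&(np.hypot(P[...,0]-447,P[...,1]-260)<60)&(P[...,2]>60)
    Q=P[m];z=np.percentile(Q[:,2],95);t=Q[Q[:,2]>z-4];print(" lid",z,cv2.minEnclosingCircle(t[:,:2].astype(np.float32)))
cv2.imwrite("pics/press.png",np.hstack([cv2.resize(I[0][70:220,260:460],(400,300)),cv2.resize(I[1][180:360,110:350],(400,300))]))
```

```text
scene pad 145 [53.24773532 56.90501859 58.29196342] ((447.9261779785156, 258.816162109375), 42.225669860839844)
 lid 159.3532265630821 ((451.072265625, 258.7812805175781), 31.402193069458008)
side pad 830 [52.31637665 56.22058592 57.27321467] ((444.9823913574219, 259.7854919433594), 42.14336013793945)
 lid 158.25933884031465 ((446.86376953125, 260.6256103515625), 30.444799423217773)
```

View pics/press.png

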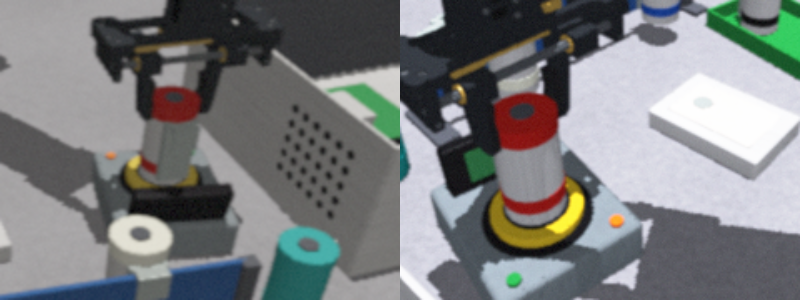

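Pad reads z ≈ 56.5, fully down, with the can standing on its middle. The hold has lasted over 1.5 s. Lift off and carry it to the tray.

play_rows:
  series:
    - [[0, 0, -0.2], 0]
    - [[0, 0, -0.4], 0]
    - [[0, 0, -0.5], 0]
    - [[0, 0, -0.5], 0]
    - [[0, 0, -0.6], 0]

```text
t: 11.9
position: [447.0, 259.8, 163.4]
ee_rot: [0.999, -0.044, -0.0, 0.0]
contact_force: [0.5, 0.3, -2.3]
opening: 55.0
grip_force: 30.0
```

play_rows:
  series:
    - [[0, 0.5, 0], 0]
    - [[0, 0.95, 0], 0]
    - [[0, 0.95, 0], 0]
    - [[0, 0.95, 0], 0]
    - [[0, 0.95, 0], 0]

```text
t: 12.52
position: [437.1, 151.2, 162.5]
ee_rot: [0.999, -0.044, -0.0, 0.0]
contact_force: [0.2, -0.2, -2.5]
opening: 55.1
grip_force: 30.0
```

play_rows:
  series:
    - [[0, 0.95, 0], 0]
    - [[0, 0.95, 0], 0]
    - [[0, 0.95, 0], 0]
    - [[0, 0.95, 0], 0]
    - [[0, 0.95, 0], 0]

```text
t: 13.15
position: [426.6, 33.1, 162.5]
ee_rot: [0.999, -0.044, -0.0, 0.0]
contact_force: [-0.6, 0.3, -2.8]
opening: 55.0
grip_force: 30.0
```

play_rows:
  series:
    - [[0, 0.95, 0], 0]
    - [[0, 0.95, 0], 0]
    - [[0, 0.95, 0], 0]
    - [[0, 0.95, 0], 0]
    - [[0, 0.95, 0], 0]

```text
t: 13.78
position: [416.1, -85.0, 162.6]
ee_rot: [0.999, -0.044, -0.0, 0.0]
contact_force: [0.4, -0.2, -2.3]
opening: 55.1
grip_force: 30.0
```

play_rows:
  series:
    - [[0, 0.95, 0], 0]
    - [[0, 0.95, 0], 0]
    - [[0, 0.95, 0], 0]
    - [[0, 0.95, 0], 0]
    - [[0, 0.2, 0], 0.85]

```text
t: 14.4
position: [407.4, -184.9, 162.6]
ee_rot: [0.993, -0.12, -0.001, 0.0]
contact_force: [0.2, 0.3, -3.0]
opening: 55.1
grip_force: 30.0
```

play_rows:
  series:
    - [[0, 0, 0], 0]
    - [[0, 0, 0], 0]
    - [[0, 0, 0], 0]

```text
t: 14.78
position: [408.3, -183.1, 163.0]
ee_rot: [0.993, -0.117, -0.0, -0.0]
contact_force: [0.4, -0.4, -2.4]
opening: 55.3
grip_force: 30.0
```

Run:
```python
from bench import arm
import cv2
from h import *
a=arm.get_obs();print(a["position"],a["ee_rot"],a["contact_force"],a["opening"])
x,y=a["position"][:2];I=[]
for n in ("scene","side"):
    s=arm.snapshot(n);P,ok=cloud(s);I.append(s["img"])
    m=mask(s,"red",vmin=30)&ok&(np.hypot(P[...,0]-x,P[...,1]-y)<60)&(P[...,2]>60)
    Q=P[m];z=np.percentile(Q[:,2],95);t=Q[Q[:,2]>z-4];print(n," lid",z,cv2.minEnclosingCircle(t[:,:2].astype(np.float32)))
    b=Q[Q[:,2]<z-60];print(" band",len(b),np.percentile(b,[5,50,95],axis=0).round(1).tolist() if len(b) else 0)
    m=ok&mask(s,"green",vmin=30)&(P[...,2]<60)&(P[...,1]<-80)&(P[...,0]>300)&(P[...,0]<600);g=P[m]
    print(" tray",cv2.minAreaRect(g[:,:2].astype(np.float32)))
    m=ok&(np.hypot(P[...,0]-506,P[...,1]+226)<40)&(P[...,2]>103)&(P[...,2]<115);Q=P[m]
    print(" black",len(Q),cv2.minEnclosingCircle(Q[:,:2].astype(np.float32)))
    m=mask(s,"yellow",vmin=60)&ok&(P[...,2]>48)&(P[...,2]<74)&(np.hypot(P[...,0]-447,P[...,1]-260)<43);print(" padz",np.median(P[m][:,2]))
cv2.imwrite("pics/tray.png",np.hstack([cv2.resize(I[0][130:280,60:260],(400,300)),cv2.resize(I[1][100:280,240:480],(400,300))]))
```

```text
[ 408.32359868 -183.12784985  162.98564222] [ 9.93173186e-01 -1.16649094e-01 -9.23715224e-05 -5.99380329e-05] [ 0.41890097 -0.40485061 -2.35915618] 55.33522618950942
scene  lid 209.50547877157703 ((410.90875244140625, -182.3429412841797), 29.001455307006836)
 band 26 [[423.7, -168.6, 126.0], [429.5, -163.1, 131.1], [434.3, -157.9, 136.1]]
 tray ((454.7008972167969, -219.4469451904297), (128.49021911621094, 221.1450958251953), 76.8139419555664)
 black 469 ((505.4676208496094, -223.8709259033203), 30.321102142333984)
 padz 68.84182740619393
side  lid 208.00437339740864 ((400.5248107910156, -180.6272430419922), 31.6527156829834)
 band 138 [[381.1, -175.7, 122.5], [396.0, -160.3, 128.0], [424.0, -155.0, 133.5]]
 tray ((451.00677490234375, -219.73928833007812), (132.30245971679688, 219.29627990722656), 76.92487335205078)
 black 190 ((504.9208068847656, -227.2650909423828), 29.58159828186035)
 padz 68.37353403390932
```

View pics/tray.png

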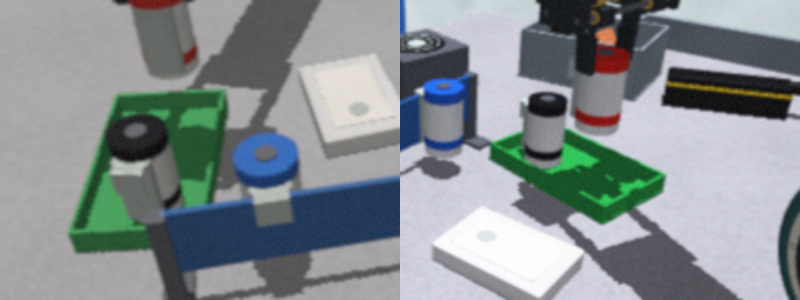

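Drifted short: I need another 24 mm in tool y and 2.5 mm in tool x. The free half is clear, and the black can's hook points away. Move over and descend.

play_rows:
  series:
    - [[0.1, 0.49, 0], 0]
    - [[0, 0.49, 0], 0]
    - [[0, 0, 0.4], 0]
    - [[0, 0, 0.6], 0]
    - [[0, 0, 0.6], 0]

```text
t: 15.5
position: [404.6, -207.5, 121.4]
ee_rot: [0.993, -0.118, -0.001, -0.0]
contact_force: [-0.6, -0.2, -2.9]
opening: 55.3
grip_force: 30.0
```

play_rows:
  series:
    - [[0, 0, 0.6], 0]
    - [[0, 0, 0.6], 0]
    - [[0, 0, 0.5], 0]
    - [[0, 0, 0.3], 0]
    - [[0, 0, 0.2], 0]

```text
t: 16.12
position: [405.3, -207.9, 67.7]
ee_rot: [0.993, -0.118, -0.0, -0.0]
contact_force: [-0.2, 0.2, -2.7]
opening: 55.3
grip_force: 30.0
```

play_rows:
  series:
    - [[0, 0, 0.06], 0]
    - [[0, 0, 0.06], 0]
    - [[0, 0, 0], 0]

```text
t: 16.5
position: [405.4, -208.1, 65.4]
ee_rot: [0.993, -0.118, 0.0, 0.0]
contact_force: [0.7, -0.4, -2.5]
opening: 55.1
grip_force: 30.0
```

Underside is about 10 mm up and the floor is at 5. Continue in fine steps until the force shows contact.

play_rows:
  series:
    - [[0, 0, 0.06], 0]
    - [[0, 0, 0.06], 0]
    - [[0, 0, 0], 0]

```text
t: 16.88
position: [405.1, -207.8, 62.0]
ee_rot: [0.993, -0.118, -0.0, -0.0]
contact_force: [-1.3, 0.2, -2.7]
opening: 55.1
grip_force: 30.0
```

play_rows:
  series:
    - [[0, 0, 0.05], 0]
    - [[0, 0, 0.04], 0]
    - [[0, 0, 0], 0]

```text
t: 17.25
position: [405.6, -208.0, 60.3]
ee_rot: [0.993, -0.118, 0.0, 0.0]
contact_force: [-0.3, 1.1, 1.4]
opening: 54.9
grip_force: 30.0
```

Contact (force up 4 N at 60.3). A small seating push, then open.

play_rows:
  series:
    - [[0, 0, 0.04], 0]
    - [[0, 0, 0], 0]

```text
t: 17.5
position: [406.0, -208.2, 60.3]
ee_rot: [0.993, -0.118, 0.001, 0.0]
contact_force: [-3.5, 2.2, 9.3]
opening: 55.1
grip_force: 30.0
```

play_rows:
  series:
    - [[0, 0, 0], 0]
    - [[0, 0, 0], 0]
    - [[0, 0, 0], 0]
    - [[0, 0, 0], 0]
    - [[0, 0, 0], 0]
  claw: -1

```text
t: 18.12
position: [405.1, -207.9, 58.7]
ee_rot: [0.993, -0.118, -0.0, -0.0]
contact_force: [0.4, 0.1, 0.0]
opening: 88.2
grip_force: 0.0
```

play_rows:
  series:
    - [[0, 0, -0.3], 0]
    - [[0, 0, -0.6], 0]
    - [[0, 0, -0.8], 0]
    - [[0, 0, -1], 0]
    - [[0, 0, -1], 0]

```text
t: 18.75
position: [405.5, -208.1, 153.4]
ee_rot: [0.993, -0.118, 0.001, 0.0]
contact_force: [-0.0, -0.2, 0.6]
opening: 88.1
grip_force: 0.0
```

play_rows:
  series:
    - [[0, 0, -1], 0]
    - [[0, 0, -1], 0]
    - [[0, 0, 0], 0]
    - [[0, 0, 0], 0]

```text
t: 19.25
position: [404.9, -207.7, 201.1]
ee_rot: [0.993, -0.118, -0.0, -0.0]
contact_force: [-0.2, -0.2, -0.2]
opening: 88.4
grip_force: 0.0
```

Run:
```python
from bench import arm
import cv2
from h import *
a=arm.get_obs();print(a["position"],a["contact_force"],a["opening"])
I=[]
for n in ("scene","side"):
    s=arm.snapshot(n);P,ok=cloud(s);I.append(s["img"])
    m=mask(s,"red",vmin=30)&ok&(np.hypot(P[...,0]-405,P[...,1]+208)<60)&(P[...,2]>8)
    Q=P[m];z=np.percentile(Q[:,2],95);t=Q[Q[:,2]>z-4];print(n," lid",z,cv2.minEnclosingCircle(t[:,:2].astype(np.float32)))
    m=ok&(np.hypot(P[...,0]-506,P[...,1]+226)<40)&(P[...,2]>103)&(P[...,2]<115);Q=P[m]
    print(" black",len(Q),cv2.minEnclosingCircle(Q[:,:2].astype(np.float32)))
cv2.imwrite("pics/final.png",np.hstack([cv2.resize(I[0],(400,300)),cv2.resize(I[1],(400,300))]))
```

```text
[ 404.9104803  -207.7049194   201.09667958] [-0.18907994 -0.19099838 -0.23228524] 88.42537312029734
scene  lid 107.21840681303924 ((407.9986877441406, -206.4518280029297), 27.717288970947266)
 black 476 ((506.7695617675781, -225.89083862304688), 30.418840408325195)
side  lid 105.48071493757088 ((404.205322265625, -203.9807891845703), 27.207002639770508)
 black 190 ((504.353759765625, -227.2772216796875), 29.409141540527344)
```

View pics/final.png

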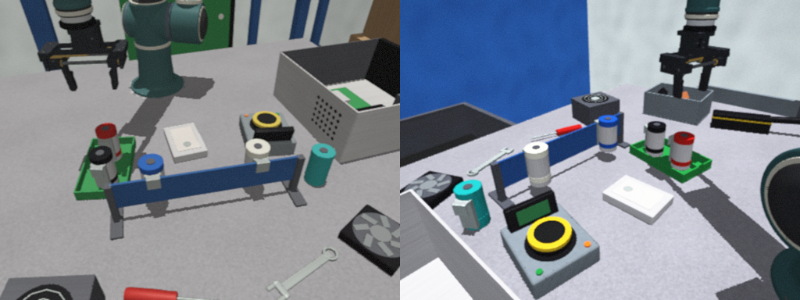

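The red can stands upright in the tray (scene (107,140), side (682,148)). The other cans and the drive are in place and the gripper is clear, so I'm handing in.

```bash
python3 -c "
from bench import arm
print(arm.job_done())"
```

```text
the job is handed in; nothing more can be done
None
```

The red canister was unhooked, pressed on the pad until it was fully down for over a second, and set upright in the free half of the green tray; the job is handed in, with no verdict returned.

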